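# Stand the magnifier in its viewing stand

### The job

Stand the blue-rimmed magnifier upright in the viewing stand, lens facing the fossil on the stand's easel squarely: seat its brass taper in the yellow tapered collar and push it down until the collar is all the way down, flush with the grey housing. It lies flat, so first prop it in the orange-and-grey sloping rest, taper at the foot stop, and let go of it there; then it can be taken again by the lens rim. Leave the other things on the table where they are.

Things in the scene. Friction and masses are not known exactly. Their poses are not given: they have to be found in the camera images.
- magnifier: The magnifier, 175 mm long, about 0.16 kg, balancing near its origin. Its z axis runs along it from brass taper to lens, x is normal to the lens; origin on its axis 75 mm from the taper's tip. Round dark handle 18 mm in diameter from z -30 to +38 mm. It starts lying flat on the table, lens normal near vertical, handle axis about 13 mm above the table.
- taper_tip (a point): Centre of the small end of the magnifier's brass taper (its z -75 mm). The taper is 14 mm in diameter here and widens evenly to 28 mm at z -30 mm.
- lens_centre (a point): Centre of the magnifier's lens (its z +68 mm) in a round blue rim, 64 mm in diameter, 20 mm thick along the magnifier's x, reaching z +100 mm; the lens is solid.
- rest: The sloping rest, fixed: grey base 170 x 90 x 10 mm, origin in the centre of its underside. On a line rising at 45 degrees towards its +x it has a orange foot stop and two orange 90-degree V saddles, 12 mm long, open upwards across the line, centred 12 and 100 mm up the line from the stop; the upper on a post 20 mm wide. Between 20 and 90 mm up the line the handle's sides are free for fingers.
- rest_foot (a point): Point on the foot stop, 30 mm above the table and 55 mm from the rest's origin towards its -x, where the centre of the taper tip belongs. From here the magnifier's z axis runs along direction (1, 0, 1) of the rest: taper in the lower saddle, handle in the upper one, lens rim free above.
- stand: The viewing stand, fixed: dark base 180 x 110 x 12 mm, origin under the collar's axis on the table. Grey round housing 68 mm in diameter, 56 mm high. On its -x side, 112 mm from the collar, a white easel plate 80 mm wide with a round fossil, 85 mm high, leaning away 15 degrees. The lens faces it squarely when the magnifier's x axis lies along the stand's x axis, either way round.
- socket (a point): Centre of the mouth (top face) of the yellow collar; moves with it, 64 mm above the table when up, 56 mm when down. The tapered hole matches the brass taper: 26.4 mm in diameter at the mouth, 12.8 mm at the bottom, 44 mm deep, open below. A fully seated taper has its tip about 41 mm below this point, 4 mm of brass left above it.
- housing_top (a point): Centre of the top of the stand's grey housing, 56 mm above the table, on the collar's axis.
- collar (a joint): How far the yellow collar is pushed down: 0 up (starts here) to 0.008 m (flush with the housing, against a firm stop). It is stiff: about 6 N moves it, it stays where it is left, and the magnifier's weight alone does not move it.
- mallet_a: A wooden mallet lying, 170 mm long, head 75 mm wide, 45 mm high; origin under its middle. Leave alone.
- mallet_b: A second wooden mallet like the first. Leave alone.
- ammonite: A round reddish fossil, 68 mm in diameter, 18 mm high, origin underneath. Leave alone.
- trilobite: A grey stone slab 70 by 42 mm, about 21 mm high with a dark fossil on it, origin underneath. Leave alone.
- brush: A brush 170 mm long, lying. Leave alone.

How it is judged:
By the outcome, as a careful person would: the job done as asked, in the order asked, and still so for the second after the job is handed in, with the robot touching nothing.
It also fails if it takes over 67 s, if anything falls off the work surface, if the arm or the gripper's body presses on something with over 40 N, if the wrist force passes 120 N, or if a joint passes its speed limit or range.

### The arm

A 6-joint arm with a two-finger parallel gripper is mounted at the origin on the work surface. World frame = base frame: x ahead of the robot, y to its left, z up, the work surface at z = 0. Lengths are in m, angles in rad, forces in N, time in s.
With the tool pointing down it reaches from about 0.275 to 0.75 m from the base axis. Payload 10.2 kg.
Tool frame: the origin (TCP) lies on the centre line of the jaws, within the pads' length; the fingertips stand 17 mm ahead of it and the grasp point (between the pads) lies 2 mm behind it; x points along the fingers, y is the direction in which the jaws open and shut, and the axes are right-handed (so a half turn about x gives the same grasp; the last joint's range is limited). The gripper opens to 85 mm and grips with 20 to 120 N. Pads are 22 mm wide; open, the fingers measure 114 mm over their backs; the gripper's body (76 mm by 85 mm) begins 54 mm behind the grasp point. The pads swing forward as they close: fully open they stand 13 mm farther back than shut.
Start: joints at [-1.334, 0.313, 1.498, -0, 1.331, -0.223], TCP at [0.233, -0.47, 0.248] pointing down, gripper open.
Joint ranges: [-2.94, 2.94], [-0.97, 2.17], [0.19, 2.56], [-1.23, 4.37], [0.02, 3.11], [-2.88, 2.88]. Speed limits (rad/s): [2.39, 2.39, 3.01, 3.14, 3.14, 3.14].

### API

Orientations are given as a rotation vector (axis times angle).
In Python, from plant import sense, viewer, close_job gives the robot as it stands.
- The arm moves only by the tool send_rows, never from a script. Its argument "steps" is one flat list of numbers, 5 for each row, row after row: the shift along the tool's x, y, z in m, then the turn about the tool's x in rad, then the finger opening in m, from 0 to 0.0854. A call has 1 to 20 rows; each row is the pose to reach, as a shift and turn from the pose commanded when the call began, along the tool's axes at that moment; what a row does not reach only later rows make up. A row lasts 1/10 s, in which the tool goes at most 50 mm and 8.59 degrees, less where a joint would pass 70% of its speed; a pose out of reach is approached as far as the arm can. A call with a gripper value outside its range is refused whole. The fingers move at their own pace and stop on an object; the grip force is fixed at half the most. Time passes only in rows, so rows that repeat a pose let the fingers close. It gives the time, the measured TCP pose, the force and the opening at its end, in the units of the state.
- sense(): the state, without advancing time (a new reading comes with each control period).
- viewer.read_camera(name): name is "side" or "top" or "wrist"; returns a dict with "img" (384x512x3 uint8, red, green, blue), "fx", "fy", "cx", "cy" (pixels), "xyz" and "attitude" of the camera in the world. Camera axes: x right, y down, z forward; pixel columns grow to the right and rows downward; lengths in m; the calibration is good to about 2 mm. A picture is of the moment at which its call begins. There is no depth.
- close_job(): hands the job in, once; it reports no verdict.
The state is a dict: "time": time; "joints": joint angles; "joint_vel": joint speeds; "joint_torque": joint torques, N m; "tool_pos": TCP position; "ee_rot": TCP orientation; "wrist_force": force on the tool from outside, world axes, zero at the start; "wrist_torque": the same for the moment, N m; "opening": opening from 0.0 (shut) to 1.0 (fully open).
Only numpy, scipy, OpenCV 4.12 (cv2) and the standard library are available. Lean on these libraries where they do the work, as an engineer would, in place of code of your own. Each camera call takes 0.05 s, during which the arm holds its last target. There are 200 camera calls.

## Working session

There is one attempt and no reset: what is moved stays moved. The work goes in short steps, Python scripts to look and compute and a tool call to move; the robot and the scene stay as the last step left them, time stands still between calls to the robot, and variables do not carry over. Pictures are saved under pics/ and viewed, about 8 in all and at most 12, crops included, and the job is handed in when it is done.

Besides the shell and the picture viewer there is one more tool, called as name(argument=value, ...) on one line, values as JSON. send_rows: Moves the arm, as the interface text tells. Its arguments: {"type":"object","properties":{"steps":{"type":"array","items":{"type":"number"}}},"required":["steps"]}

```bash
ls; mkdir -p pics; cat > h.py <<'E'
import numpy as np, cv2
from scipy.spatial.transform import Rotation as R
from plant import sense, viewer, close_job
def cam(n, save=None):
    c=viewer.read_camera(n)
    a=np.array(c["attitude"],float)
    c["R"]=a if a.shape==(3,3) else R.from_rotvec(a).as_matrix()
    if save: cv2.imwrite("pics/"+save, c["img"][:,:,::-1])
    return c
def ray(c,u,v):
    d=c["R"]@np.array([(u-c["cx"])/c["fx"],(v-c["cy"])/c["fy"],1.]); return np.array(c["xyz"]),d
def plane(c,u,v,z):
    o,d=ray(c,u,v); return o+d*(z-o[2])/d[2]
def proj(c,p):
    q=c["R"].T@(np.array(p)-c["xyz"]); return np.array([c["fx"]*q[0]/q[2]+c["cx"],c["fy"]*q[1]/q[2]+c["cy"]])
def tri(c1,p1,c2,p2):
    o1,d1=ray(c1,*p1);o2,d2=ray(c2,*p2)
    A=np.c_[d1,-d2];t=np.linalg.lstsq(A,o2-o1,rcond=None)[0]
    a,b=o1+t[0]*d1,o2+t[1]*d2
    return (a+b)/2,np.linalg.norm(a-b)
E
python3 - <<'E'
from h import *
s=sense();print(s)
for n in("top","side"):
    c=cam(n,n+"0.png");print(n,c["xyz"],c["attitude"],c["fx"],c["cx"],c["cy"])
a=cv2.imread("pics/top0.png")
E
```

```text
pics
{'time': 0.0, 'joints': array([-1.33441777e+00,  3.13444449e-01,  1.49844108e+00,  2.24770164e-05,
        1.33098817e+00, -2.23407131e-01]), 'joint_vel': array([-0.00096295, -0.00116944, -0.00017224,  0.00036141,  0.00084456,
        0.00118491]), 'joint_torque': array([-3.10142510e-03, -4.12269831e+01, -2.59743047e+01, -4.10928915e-04,
        4.23808931e-03, -7.62404284e-06]), 'tool_pos': array([ 0.23290643, -0.47024959,  0.24773639]), 'ee_rot': array([ 1.96634477,  0.46146921, -1.96631746]), 'wrist_force': array([ 0.42660244, -0.08435285, -0.20247192]), 'wrist_torque': array([ 0.0348512 ,  0.04663035, -0.01527501]), 'opening': 0.9996095325935497}
top [ 0.30677078 -0.00743131  1.27171998] [-2.10225428  2.15015833 -0.16207809] 387.452150866899 254.77874240459147 190.5135422315412
side [-0.09026825  0.79021452  0.68840792] [-0.79324101  2.38585499 -1.31135571] 448.03151725785773 255.90342164828135 190.3991755494236
```

View pics/top0.png

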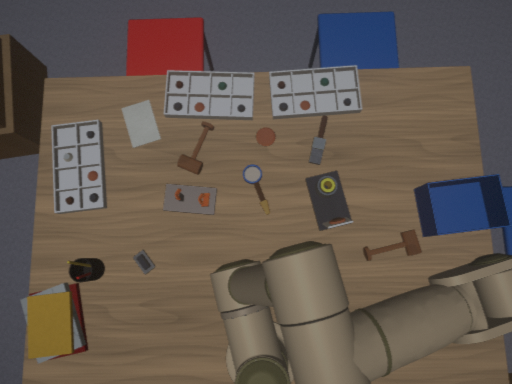

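View pics/side0.png

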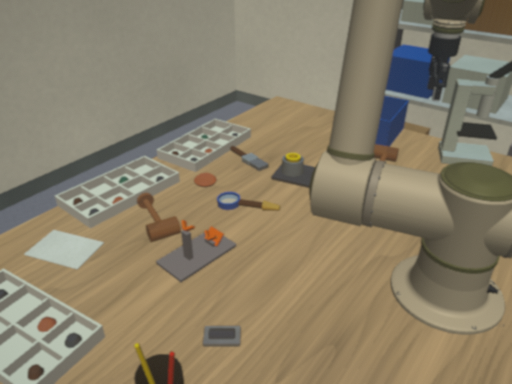

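Top: the magnifier has its lens at (253,174) and taper at (266,212). The rest is at (190,199) with its post at the left and foot at the right. The stand's collar is at (328,185) and its easel at (338,222). Next I measure these with masks.

```bash
cat > m.py <<'E'
from h import *
c=cam("top");s=cam("side")
def comp(c,lo,hi,box,mina=15):
    h=cv2.cvtColor(c["img"],cv2.COLOR_RGB2HSV);m=cv2.inRange(h,np.array(lo),np.array(hi))
    k=np.zeros_like(m);u0,v0,u1,v1=box;k[v0:v1,u0:u1]=m[v0:v1,u0:u1]
    n,l,st,ce=cv2.connectedComponentsWithStats(k)
    return [(st[i][:5].tolist(),ce[i].round(1).tolist(),(l==i).astype(np.uint8)) for i in range(1,n) if st[i][4]>=mina]
def show(t,L):
    for a,b,m in L: print(t,a,b)
if __name__=="__main__":
    np.set_printoptions(precision=4,suppress=True)
    L=comp(c,(100,90,60),(130,255,255),(235,155,275,195));show("rim",L)
    print(plane(c,*L[0][1],.013))
    L=comp(c,(18,130,100),(32,255,255),(250,190,280,220),4);show("brass",L)
    for l in L: print(plane(c,*l[1],.013))
    L=comp(c,(22,150,100),(35,255,255),(310,170,345,200));show("collar",L)
    Ls=comp(s,(22,150,100),(35,255,255),(275,140,310,170));show("collar s",Ls)
    print(plane(c,*L[0][1],.064)); print(tri(c,L[0][1],s,Ls[0][1]))
    show("orange",comp(c,(3,170,120),(14,255,255),(160,180,220,215),4))
    show("orange s",comp(s,(3,170,120),(14,255,255),(170,210,235,250),4))
    # bases
    for nm,lo,hi,box in(("rest",(0,0,60),(179,70,140),(155,175,225,220)),("stand",(0,0,20),(179,80,85),(300,165,360,235))):
        for a,b,m in comp(c,lo,hi,box,200):
            cn=cv2.findContours(m,cv2.RETR_EXTERNAL,cv2.CHAIN_APPROX_NONE)[0][0]
            r=cv2.boxPoints(cv2.minAreaRect(cn));print(nm,a,r.tolist())
            P=np.array([plane(c,*p,.010)[:2] for p in r]);print(P,P.mean(0),np.linalg.norm(P-np.roll(P,1,0),axis=1))
    a=cv2.resize(c["img"][120:250,150:370],None,fx=3.6,fy=3.6,interpolation=cv2.INTER_CUBIC)
    cv2.imwrite("pics/crop1.png",a[:,:,::-1])
E
python3 m.py
```

```text
rim [245, 165, 16, 6, 20] [252.9, 166.4]
[0.6022 0.0151 0.013 ]
brass [265, 201, 3, 6, 9] [266.3, 203.4]
brass [261, 202, 2, 3, 4] [261.5, 203.2]
[ 0.4769 -0.0263  0.013 ]
[ 0.4779 -0.0106  0.013 ]
collar s [286, 153, 14, 9, 108] [292.6, 156.7]Traceback (most recent call last):
  File "m.py", line 18, in <module>
    print(plane(c,*L[0][1],.064)); print(tri(c,L[0][1],s,Ls[0][1]))
                   ~^^^
IndexError: list index out of range
```

```bash
python3 - <<'E'
from m import *
h=cv2.cvtColor(c["img"],cv2.COLOR_RGB2HSV)
for n,u,v in(("rim",244,174),("rim",253,182),("col",328,180),("col",323,187),("tap",265,206),("tap",267,211),("handle",261,196),("or",205,199),("or",179,194),("rest",192,208),("stand",325,205),("hous",328,196),("wood",290,200)):print(n,h[v-1:v+2,u-1:u+2].reshape(-1,3).mean(0).round())
a=cv2.resize(c["img"][120:250,150:370],None,fx=3.6,fy=3.6,interpolation=cv2.INTER_CUBIC)
cv2.imwrite("pics/crop1.png",a[:,:,::-1])
E
```

```text
rim [ 80.  47. 112.]
rim [120.  67. 100.]
col [ 28. 147. 129.]
col [ 29. 139. 127.]
tap [ 20. 127. 123.]
tap [ 20. 126. 123.]
handle [ 12. 111.  65.]
or [  9. 175. 138.]
or [ 11. 102.  77.]
rest [ 10.  25. 108.]
stand [91. 10. 55.]
hous [13. 22. 57.]
wood [ 16.  87. 127.]
```

View pics/crop1.png

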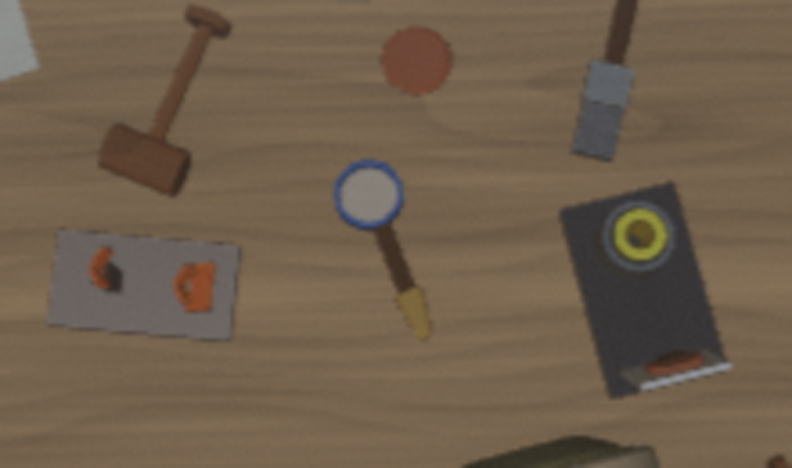

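The crop (3.6x, offset 150,120) is clear. Lens centre is at (369,194), taper tip at (426,338) and collar at (640,234). The rest's corners are (60,230), (241,244), (231,340) and (48,326), with foot at the right. I convert these with looser masks.

```bash
python3 - <<'E'
from m import *
np.set_printoptions(precision=4,suppress=True)
cv=lambda p:(p[0]/3.6+150-.36,p[1]/3.6+120-.36)
L=comp(c,(100,50,60),(130,255,255),(235,155,275,195));show("rim",L)
cn=np.vstack([cv2.findContours(l[2],0,1)[0][0] for l in L]);(x,y),r=cv2.minEnclosingCircle(cn)
lc=plane(c,x,y,.02);print("lens",x,y,r,lc,"hand",plane(c,*cv((369,194)),.02), "rad",np.linalg.norm(plane(c,x+r,y,.02)-lc))
tt=plane(c,*cv((426,338)),.018);d=lc-tt;print("tip",tt,"len (143)",np.linalg.norm(d[:2]),"dir deg",np.degrees(np.arctan2(d[1],d[0])))
L=comp(c,(22,115,90),(35,255,255),(310,170,345,200));show("collar",L)
Ls=comp(s,(22,150,100),(35,255,255),(275,140,310,170))
u=np.vstack([l[2].nonzero()[::-1] and np.argwhere(l[2])[:,::-1] for l in L]);(x,y),r=cv2.minEnclosingCircle(u.astype(np.int32))
print("collar",x,y,plane(c,x,y,.064),tri(c,(x,y),s,Ls[0][1]))
for nm,q,z in(("rest",[(60,230),(241,244),(231,340),(48,326)],.01),("stand",[(560,212),(673,183),(724,358),(611,397)],.012)):
    P=np.array([plane(c,*cv(p),z)[:2] for p in q]);print(nm,P,P.mean(0),np.linalg.norm(P-np.roll(P,1,0),axis=1))
    e=(P[0]+P[3]-P[1]-P[2]) if nm=="rest" else (P[0]+P[1]-P[2]-P[3])
    print(" +x dir deg",np.degrees(np.arctan2(e[1],e[0])))
    hs=[(P[0]-P[1]),(P[3]-P[2]),(P[0]-P[3]),(P[1]-P[2])];print([np.degrees(np.arctan2(k[1],k[0])).round(1) for k in hs])
E
```

```text
rim [243, 165, 19, 19, 87] [251.7, 173.6]
lens 251.8800048828125 173.5500030517578 9.490985870361328 [0.5765 0.0188 0.02  ] hand [0.5765 0.0179 0.02  ] rad 0.03133676372240668
tip [ 0.4429 -0.0308  0.018 ] len (143) 0.14243912449007717 dir deg 20.379039608263508
collar [321, 178, 14, 14, 140] [327.5, 184.5]
collar 327.5 184.5 [ 0.5257 -0.2204  0.064 ] (array([ 0.5282, -0.2207,  0.0579]), np.float64(0.003107701893056733))
rest [[0.5518 0.3044]
 [0.5346 0.1369]
 [0.4461 0.1464]
 [0.4627 0.3139]] [0.4988 0.2254] [0.0895 0.1684 0.089  0.1683]
 +x dir deg 84.22316221980387
[np.float64(84.1), np.float64(84.3), np.float64(-6.1), np.float64(-6.1)]
stand [[ 0.557  -0.1571]
 [ 0.5816 -0.262 ]
 [ 0.4193 -0.2987]
 [ 0.3866 -0.1955]] [ 0.4861 -0.2283] [0.1747 0.1078 0.1664 0.1083]
 +x dir deg 12.72886280666927
[np.float64(103.2), np.float64(107.6), np.float64(12.7), np.float64(12.7)]
```

```bash
cat >> h.py <<'E'
def go(p,jaw):
    "shift in tool axes and turn about tool x to reach TCP p with jaw line at heading jaw (deg, mod 180)"
    s=sense();T=R.from_rotvec(s["ee_rot"]).as_matrix()
    y=T[:,1];h=np.degrees(np.arctan2(y[1],y[0]));d=(jaw-h+90)%180-90
    # tool x is down: positive turn about tool x lowers heading when x down
    print("shift",(T.T@(np.array(p)-s["tool_pos"])).round(4),"turn",np.radians(-d*np.sign(T[2,0])*-1 if False else d*np.sign(T[2,0])).round(4),"heading",h.round(2),"tool x",T[:,0].round(3),"j6",s["joints"][5].round(2))
E
python3 -c "
from h import *
go([.5043,-.008,.2],110.4)"
```

```text
shift [ 0.0483 -0.294  -0.4484] turn 0.1038 heading -63.66 tool x [-0.  0. -1.] j6 -0.22
```

send_rows(steps=[0,-0.294,-0.448,0.104,0.085,0,-0.294,-0.448,0.104,0.085,0,-0.294,-0.448,0.104,0.085,0,-0.294,-0.448,0.104,0.085,0,-0.294,-0.448,0.104,0.085,0,-0.294,-0.448,0.104,0.085,0,-0.294,-0.448,0.104,0.085,0,-0.294,-0.448,0.104,0.085,0,-0.294,-0.448,0.104,0.085,0,-0.294,-0.448,0.104,0.085,0,-0.294,-0.448,0.104,0.085,0,-0.294,-0.448,0.104,0.085,0.048,-0.294,-0.448,0.104,0.085,0.048,-0.294,-0.448,0.104,0.085,0.048,-0.294,-0.448,0.104,0.085,0.048,-0.294,-0.448,0.104,0.085])

```text
time: 2.0
tool_pos: [0.5046, -0.0089, 0.2022]
ee_rot: [2.03, 0.363, -2.025]
wrist_force: [0.1, 0.2, 0.7]
opening: 0.998
```

```bash
python3 -c "
from h import *
s=sense();print(s['time'],s['joints'].round(2))
go([.5043,-.008,.2],110.4)
c=cam('wrist','w1.png')
for p in [(.5765,.0188,.02),(.4429,-.0308,.013),(.5043,-.008,.013)]: print(proj(c,p))
"
```

```text
2.0 [-0.25  0.31  1.63 -0.    1.2   0.97]
shift [ 0.0022 -0.0009 -0.    ] turn -0.001 heading -69.66 tool x [ 0.003 -0.001 -1.   ] j6 0.97
[253.49880882 105.69595907]
[253.55232194 222.63033429]
[253.52349367 172.69321756]
```

View pics/w1.png

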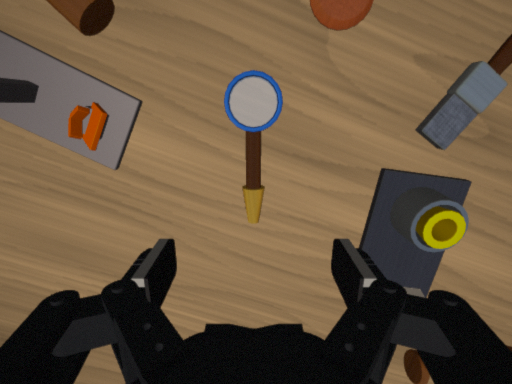

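The wrist view shows the lens at (253,101), tip at (254,222) and handle/taper joint at (254,186). The jaws line up with the axis; the grip point should go about 4 mm towards the lens. I descend and close.

send_rows(steps=[0.1,0,-0.004,0,0.085,0.1,0,-0.004,0,0.085,0.15,0,-0.004,0,0.085,0.17,0,-0.004,0,0.06,0.182,0,-0.004,0,0.05,0.182,0,-0.004,0,0.04,0.182,0,-0.004,0,0.01,0.182,0,-0.004,0,0.01,0.182,0,-0.004,0,0.01,0.182,0,-0.004,0,0.01,0.182,0,-0.004,0,0.01,0.182,0,-0.004,0,0.01])

```text
time: 3.25
tool_pos: [0.5089, -0.0072, 0.0199]
ee_rot: [2.03, 0.363, -2.024]
wrist_force: [-0.1, -1.6, 8.0]
opening: 0.185
```

send_rows(steps=[0,0,0,0,0.01,-0.03,0,0,0,0.01,-0.08,0,0,0,0.01,-0.13,0,0,0,0.01,-0.18,0,0,0,0.01,-0.2,0,0,0,0.01,-0.2,0,0,0,0.01,-0.2,0,0,0,0.01])

```text
time: 4.05
tool_pos: [0.5072, -0.0067, 0.2175]
ee_rot: [2.027, 0.365, -2.029]
wrist_force: [-0.3, -0.5, -3.0]
opening: 0.186
```

```bash
python3 -c "
from h import *
s=sense();print(s['time'],s['joints'].round(2),s['opening'],s['wrist_force'])
c=cam('wrist','w2.png')
s=cam('side')
cv2.imwrite('pics/both.png',np.hstack([cv2.resize(c['img'],(400,300)),cv2.resize(s['img'][60:300,100:420],(400,300))])[:,:,::-1])
"
```

```text
4.05 [-0.24  0.3   1.6   0.    1.24  0.97] 0.18634467141851824 [-0.32027244 -0.50278614 -2.96895951]
```

View pics/both.png

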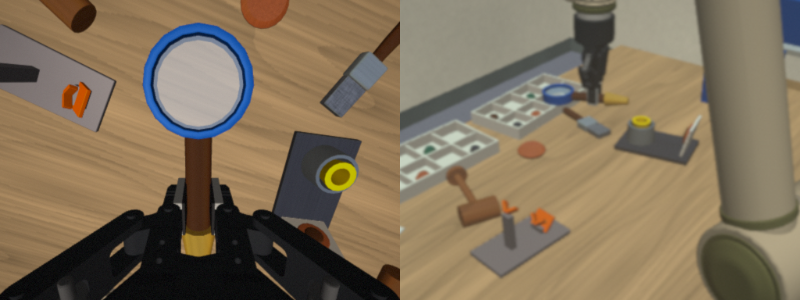

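It hangs level in the jaws, handle between the pads and lens ahead. Now work out the grip distance and the rest approach.

```bash
python3 -c "
from h import *
np.set_printoptions(precision=4,suppress=True)
s=sense();t=s['tool_pos'];c=cam('wrist')
L=plane(c,199*1.28,81*1.28,t[2]-.007);J=plane(c,199*1.28,232*1.28,t[2]-.007)
print('lens-tcp (143-g)',np.linalg.norm((L-t)[:2]),'junc',np.linalg.norm((J-t)[:2]), 'L-J (98)',np.linalg.norm(L-J))
h=cv2.cvtColor(c['img'],cv2.COLOR_RGB2HSV)
ex=np.array([np.cos(np.radians(84.2)),np.sin(np.radians(84.2)),0]);O=np.array([.4988,.2254,0]);ey=np.array([-ex[1],ex[0],0])
# check rest corner on foot side against the wrist view
for b in(1,-1): print('corner pred',proj(c,O-.085*ex+.045*b*ey+[0,0,.01])/1.28)
F=O-.055*ex+[0,0,.03]
print('foot px',proj(c,F)/1.28, F)
"
```

```text
lens-tcp (143-g) 0.07856816814111706 junc 0.030867445427731312 L-J (98) 0.10943115299080926
corner pred [ 98.2131 134.5179]
corner pred [116.7911  82.5045]
foot px [ 81.8612 102.1185] [0.4932 0.1707 0.03  ]
```

```bash
python3 -c "
from h import *
go([.4984,.222,.22],-5.8)"
```

```text
shift [-0.0031 -0.2174 -0.0715] turn -1.1138 heading -69.62 tool x [-0.003  0.001 -1.   ] j6 0.97
```

send_rows(steps=[0,-0.217,-0.0715,-1.114,0.01,0,-0.217,-0.0715,-1.114,0.01,0,-0.217,-0.0715,-1.114,0.01,0,-0.217,-0.0715,-1.114,0.01,0,-0.217,-0.0715,-1.114,0.01,0,-0.217,-0.0715,-1.114,0.01,0,-0.217,-0.0715,-1.114,0.01,0,-0.217,-0.0715,-1.114,0.01,0,-0.217,-0.0715,-1.114,0.01,0,-0.217,-0.0715,-1.114,0.01,0.04,-0.217,-0.0715,-1.114,0.01,0.065,-0.217,-0.0715,-1.114,0.01,0.065,-0.217,-0.0715,-1.114,0.01,0.065,-0.217,-0.0715,-1.114,0.01])

```text
time: 5.6
tool_pos: [0.4995, 0.2215, 0.1539]
ee_rot: [1.284, 1.159, -1.284]
wrist_force: [0.3, 0.4, -1.1]
opening: 0.185
```

```bash
python3 -c "
from h import *
go([.4984,.222,.0886],-5.8)
s=cam('side');cv2.imwrite('pics/s3.png',cv2.resize(s['img'][160:290,130:300],None,fx=4,fy=4,interpolation=2)[:,:,::-1])"
```

```text
shift [ 0.0653 -0.0011 -0.0004] turn -0.0007 heading -5.84 tool x [ 0.  0. -1.] j6 0.3
```

View pics/s3.png

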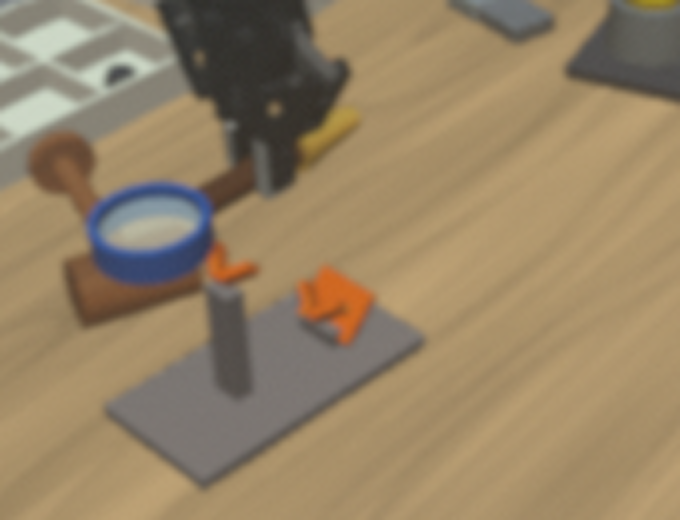

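The held magnifier is aligned over the rest, handle above the upper saddle and taper towards the foot stop. I lower it slowly so the upper saddle tips it.

send_rows(steps=[0.02,-0.001,0,0,0.01,0.033,-0.001,0,0,0.01,0.037,-0.001,0,0,0.01,0.041,-0.001,0,0,0.01,0.044,-0.001,0,0,0.01,0.047,-0.001,0,0,0.01,0.05,-0.001,0,0,0.01,0.05,-0.001,0,0,0.01])

```text
time: 6.45
tool_pos: [0.5007, 0.221, 0.1061]
ee_rot: [1.287, 1.154, -1.278]
wrist_force: [1.8, -7.2, 11.8]
opening: 0.185
```

send_rows(steps=[0.003,-0.002,0,0,0.01,0.006,-0.002,0,0,0.01,0.009,-0.002,0,0,0.01,0.012,-0.002,0,0,0.01,0.015,-0.002,0,0,0.01,0.015,-0.002,0,0,0.01])

```text
time: 7.05
tool_pos: [0.5002, 0.2212, 0.0918]
ee_rot: [1.29, 1.152, -1.275]
wrist_force: [6.2, -9.0, 11.4]
opening: 0.182
```

```bash
python3 -c "
from h import *
go([.4984,.222,.0886],-5.8)
s=cam('side');cv2.imwrite('pics/s4.png',cv2.resize(s['img'][170:290,140:270],None,fx=4,fy=4,interpolation=2)[:,:,::-1])"
```

```text
shift [ 0.0032 -0.0019 -0.0006] turn -0.001 heading -5.86 tool x [ 0.011  0.    -1.   ] j6 0.31
```

View pics/s4.png

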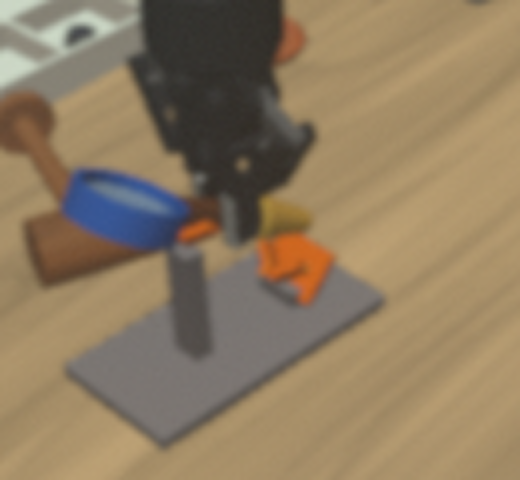

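```bash
cat >> h.py <<'E'
ex=np.array([np.cos(np.radians(84.2)),np.sin(np.radians(84.2)),0]);F=np.array([.4932,.1707,.03]);ey=np.array([-ex[1],ex[0],0])
def rp(c,u,v):
    "point on the rest's vertical plane, as (X along ex from foot, Z height) mm"
    o,d=ray(c,u,v);p=o+d*(((F-o)@ey)/(d@ey));return ((p-F)@ex*1000).round(1),(p[2]*1000).round(1)
E
python3 -c "
from h import *
c=cam('side')
q=lambda u,v:rp(c,u/4+140,v/4+170)
print('rim c',q(125,208),'tip',q(308,222),'stop top mid',q(298,242),'upper saddle',q(195,235))
s=sense();print('tcp',(s['tool_pos']-F)@ex,s['tool_pos'][2],(s['tool_pos']-F)@ey)
"
```

```text
rim c (np.float64(120.5), np.float64(129.9)) tip (np.float64(-5.5), np.float64(51.1)) stop top mid (np.float64(3.3), np.float64(41.2)) upper saddle (np.float64(77.4), np.float64(87.9))
tcp 0.05089041076952115 0.091851181299119 -0.0018851259467167333
```

send_rows(steps=[0.003,-0.002,0,0,0.01,0.005,-0.002,0,0,0.01,0.007,-0.002,0,0,0.01,0.007,-0.002,0,0,0.01])

```text
time: 7.55
tool_pos: [0.5002, 0.2214, 0.0857]
ee_rot: [1.294, 1.148, -1.271]
wrist_force: [15.5, -7.5, 11.1]
opening: 0.182
```

```bash
python3 -c "
from h import *
s=sense();print('tcp',(s['tool_pos']-F)@ex,s['tool_pos'][2],(s['tool_pos']-F)@ey)
s=cam('side');cv2.imwrite('pics/s5.png',cv2.resize(s['img'][170:290,140:270],None,fx=4,fy=4,interpolation=2)[:,:,::-1])"
```

```text
tcp 0.05118010740989664 0.08568915680309651 -0.0018680780107090415
```

View pics/s5.png

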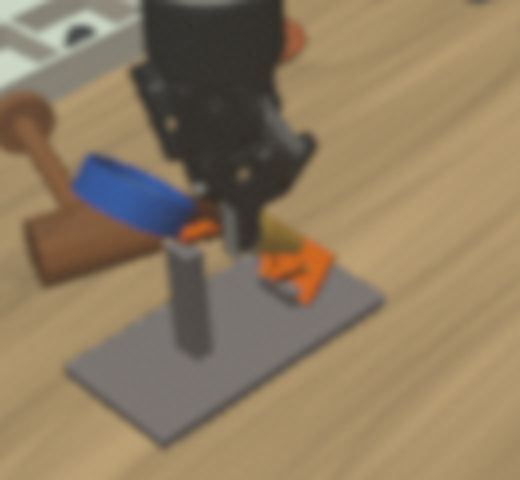

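The tilt is near 45° and the taper is in the lower saddle. The sideways force has grown to 15 N, so I shift +x to relieve it and then slide down the line.

send_rows(steps=[0,0.003,0,0,0.01,0,0.004,0,0,0.01,0.002,0.004,0,0,0.01,0.002,0.004,0,0,0.01])

```text
time: 8.0
tool_pos: [0.501, 0.2213, 0.0828]
ee_rot: [1.288, 1.154, -1.277]
wrist_force: [0.9, -6.0, 15.7]
opening: 0.186
```

```bash
python3 -c "
from h import *
s=sense();print('tcp',(s['tool_pos']-F)@ex,s['tool_pos'][2],(s['tool_pos']-F)@ey)
c=cam('side')
L=0
h=cv2.cvtColor(c['img'],cv2.COLOR_RGB2HSV);m=cv2.inRange(h,(100,90,40),(130,255,255));m[:170]=0;m[250:]=0;m[:,:140]=0;m[:,200:]=0
r=cv2.minAreaRect(np.argwhere(m)[:,::-1].astype(np.int32));print(r,rp(c,*r[0]))
"
```

```text
tcp 0.05117853128833377 0.08278363522243376 -0.0026457630235933254
((173.6999969482422, 217.6000213623047), (27.72724151611328, 10.28591251373291), 26.56505012512207) (np.float64(113.1), np.float64(137.3))
```

send_rows(steps=[0.002,0,0.002,0,0.01,0.004,0,0.004,0,0.01,0.005,0,0.005,0,0.01,0.005,0,0.005,0,0.01])

```text
time: 8.45
tool_pos: [0.5005, 0.2168, 0.0785]
ee_rot: [1.289, 1.155, -1.277]
wrist_force: [-2.6, -3.9, 24.4]
opening: 0.185
```

send_rows(steps=[0,0,0,0,0.03,0,0,0,0,0.045,0,0,0,0,0.06,0,0,0,0,0.06,0,0,0,0,0.06,-0.03,0,0,0,0.06,-0.08,0,0,0,0.06,-0.12,0,0,0,0.085,-0.12,0,0,0,0.085,-0.12,0,0,0,0.085])

```text
time: 9.45
tool_pos: [0.4977, 0.2167, 0.1946]
ee_rot: [1.284, 1.159, -1.282]
wrist_force: [0.0, -0.4, 0.5]
opening: 0.993
```

```bash
python3 -c "
from h import *
s=sense();print('tcp',(s['tool_pos']-F)@ex,s['tool_pos'][2],(s['tool_pos']-F)@ey,s['opening'])
c=cam('side');w=cam('wrist')
cv2.imwrite('pics/s6.png',np.hstack([cv2.resize(c['img'][170:290,140:270],(433,400),interpolation=2),cv2.resize(w['img'],(367,400))])[:,:,::-1])
h=cv2.cvtColor(c['img'],cv2.COLOR_RGB2HSV);m=cv2.inRange(h,(100,90,40),(130,255,255));m[:170]=0;m[250:]=0;m[:,:140]=0;m[:,200:]=0
r=cv2.minAreaRect(np.argwhere(m)[:,::-1].astype(np.int32));print(r,rp(c,*r[0]))
h=cv2.cvtColor(w['img'],cv2.COLOR_RGB2HSV);m=cv2.inRange(h,(100,90,40),(130,255,255));p=np.argwhere(m)[:,::-1].astype(np.int32)
r2=cv2.fitEllipse(cv2.convexHull(p));print(r2)
print('pred lens px', proj(w,F+.101*ex+[0,0,.101]),proj(c,F+.101*ex+[0,0,.101]))
"
```

```text
tcp 0.04618373803327209 0.19455234625975967 0.0001815668510711435 0.9925992772719379
((175.3000030517578, 217.9000244140625), (27.280029296875, 10.28591251373291), 26.56505012512207) (np.float64(109.2), np.float64(134.4))
((258.5995178222656, 129.00962829589844), (84.63684844970703, 97.70368194580078), 89.9193115234375)
pred lens px [253.63423522 139.9889024 ] [178.51930811 217.52570818]
```

View pics/s6.png

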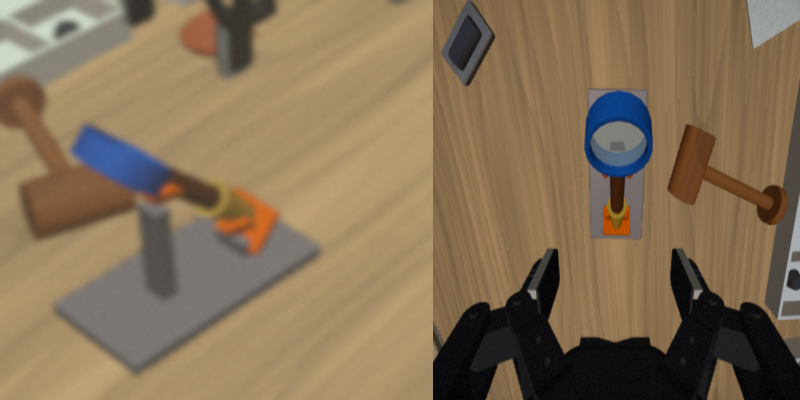

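Propped: the side view has the taper at the foot, handle in the upper saddle and lens rim free. In the wrist view the lens disc is at about (259,139) against a predicted (254,140), so the axis is about 4 mm off towards tool +y. Next I take the rim across its diameter.

send_rows(steps=[0,0.0045,-0.055,0,0.085,0,0.0045,-0.055,0,0.085,0.02,0.0045,-0.055,0,0.085,0.05,0.0045,-0.055,0,0.085,0.069,0.0045,-0.055,0,0.085,0.069,0.0045,-0.055,0,0.085,0.069,0.0045,-0.055,0,0.07,0.069,0.0045,-0.055,0,0.05,0.069,0.0045,-0.055,0,0.05,0.069,0.0045,-0.055,0,0.05,0.069,0.0045,-0.055,0,0.05])

```text
time: 10.65
tool_pos: [0.5069, 0.2713, 0.1267]
ee_rot: [1.283, 1.161, -1.284]
wrist_force: [-6.8, 1.5, 4.9]
opening: 0.726
```

```bash
python3 -c "
from h import *
s=sense();print('tcp',(s['tool_pos']-F)@ex,s['tool_pos'][2],(s['tool_pos']-F)@ey,s['opening']*85.4,s['wrist_force'])"
```

```text
tcp 0.10147124876343917 0.12666683594524666 -0.003453672575212171 62.01121524797501 [-6.7908211   1.50695081  4.89303316]
```

send_rows(steps=[-0.0045,0,0.004,0,0.05,-0.009,0,0.0087,0,0.05,-0.013,0,0.0135,0,0.05,-0.017,0,0.0183,0,0.05,-0.02,0,0.0233,0,0.05,-0.0233,0,0.0284,0,0.05,-0.0265,0,0.0338,0,0.05,-0.0296,0,0.0392,0,0.05,-0.0296,0,0.0392,0,0.05])

```text
time: 11.55
tool_pos: [0.5044, 0.2315, 0.1562]
ee_rot: [1.286, 1.158, -1.281]
wrist_force: [0.1, 5.8, 3.5]
opening: 0.732
```

```bash
python3 -c "
from h import *
s=sense();print('tcp',(s['tool_pos']-F)@ex,s['tool_pos'][2],(s['tool_pos']-F)@ey,s['opening']*85.4,s['wrist_force'])
c=cam('side')
cv2.imwrite('pics/s7.png',cv2.resize(c['img'][140:280,130:280],None,fx=4,fy=4,interpolation=2)[:,:,::-1])"
```

```text
tcp 0.06167076451610559 0.1562235375519022 -0.005002167065119136 62.474734820851694 [0.12746763 5.83178153 3.51105931]
```

View pics/s7.png

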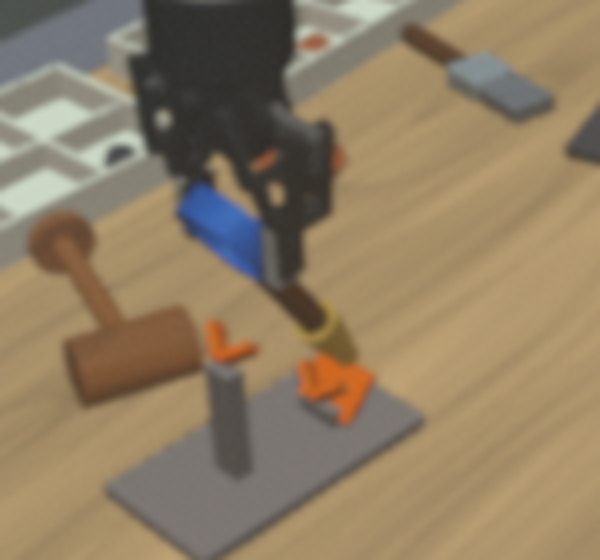

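```bash
python3 -c "
from h import *
import h
h.F=F-.004*ey
c=cam('side')
q=lambda u,v:rp(c,u/4+130,v/4+140)
print('tip',q(346,358),'junction',q(332,322),'handle',q(290,293),'foot stop top',q(360,372))
print(proj(c,F)*4-np.array([520,560]))"
```

```text
tip (np.float64(-6.7), np.float64(36.5)) junction (np.float64(2.5), np.float64(68.0)) handle (np.float64(32.0), np.float64(104.2)) foot stop top (np.float64(-17.2), np.float64(20.0))
[342.95164734 374.5007648 ]
```

send_rows(steps=[-0.0012,0,0.0055,0,0.05,-0.0025,0,0.0113,0,0.05,-0.0045,0,0.017,0,0.05,-0.006,0,0.023,0,0.05,-0.0078,0,0.029,0,0.05,-0.009,0,0.035,0,0.05,-0.0102,0,0.041,0,0.05,-0.0113,0,0.0474,0,0.05,-0.012,0,0.0535,0,0.05,-0.012,0,0.06,0,0.05,-0.012,0,0.06,0,0.05])

```text
time: 12.75
tool_pos: [0.499, 0.172, 0.1693]
ee_rot: [1.287, 1.157, -1.279]
wrist_force: [-0.0, 3.7, 15.9]
opening: 0.728
```

```bash
python3 -c "
from h import *
s=sense();print('tcp',(s['tool_pos']-F)@ex,s['tool_pos'][2],(s['tool_pos']-F)@ey,s['opening']*85.4,s['wrist_force'])
import h
h.F=F-.004*ey
c=cam('side');im=c['img']
cv2.imwrite('pics/s8.png',cv2.resize(im[140:280,130:280],None,fx=4,fy=4,interpolation=2)[:,:,::-1])
hs=cv2.cvtColor(im,cv2.COLOR_RGB2HSV)
for n,lo,hi in(('brass',(17,110,60),(28,255,255)),('handle',(4,90,20),(16,255,75)),('orange',(3,170,110),(14,255,255)),('blue',(100,90,40),(130,255,255))):
  m=cv2.inRange(hs,lo,hi);k=np.zeros_like(m);k[165:255,180:245]=m[165:255,180:245]
  N,l,st,ce=cv2.connectedComponentsWithStats(k)
  for i in range(1,N):
    if st[i,4]>25:
      p=np.argwhere(l==i);t=p[p[:,0]==p[:,0].min()].mean(0)[::-1];b=p[p[:,0]==p[:,0].max()].mean(0)[::-1]
      print(n,st[i],ce[i].round(1),'top',t,rp(c,*t),'bot',b,rp(c,*b))
"
```

```text
tcp 0.0019247813147170959 0.1692513850154396 -0.005677252297522468 62.20907667654079 [-0.04467914  3.72728076 15.90857969]
brass [208 211  13  19 148] [215.  219.9] top [216.5 211. ] (np.float64(-10.1), np.float64(88.6)) bot [217. 229.] (np.float64(-8.3), np.float64(37.1))
orange [182 221  11   9  51] [185.6 225.8] top [183. 221.] (np.float64(87.6), np.float64(112.6)) bot [186. 229.] (np.float64(81.9), np.float64(87.7))
orange [205 227  18  18 174] [213.5 234.8] top [212. 227.] (np.float64(6.8), np.float64(51.5)) bot [216. 244.] (np.float64(-2.3), np.float64(-5.2))
blue [196 167  20  28 281] [206.3 178.9] top [202.5 167. ] (np.float64(22.1), np.float64(219.5)) bot [208.5 194. ] (np.float64(10.6), np.float64(145.6))
```

The taper now reads nearly upright in the side view, top X −10 mm and tip X −8 mm. Lift and carry to above the collar.

send_rows(steps=[-0.03,0,0,0,0.05,-0.07,0,0,0,0.05,-0.09,0,0,0,0.05,-0.09,0,0,0,0.05])

```text
time: 13.2
tool_pos: [0.4983, 0.1719, 0.2589]
ee_rot: [1.285, 1.156, -1.281]
wrist_force: [-0.3, -0.2, -1.7]
opening: 0.733
```

```bash
python3 -c "
from h import *
go([.5257,-.2204,.255],-77.1)"
```

```text
shift [0.0044 0.0668 0.3875] turn 1.2446 heading -5.79 tool x [ 0.004 -0.001 -1.   ] j6 0.21
```

send_rows(steps=[0.004,0.067,0.3875,1.245,0.05,0.004,0.067,0.3875,1.245,0.05,0.004,0.067,0.3875,1.245,0.05,0.004,0.067,0.3875,1.245,0.05,0.004,0.067,0.3875,1.245,0.05,0.004,0.067,0.3875,1.245,0.05,0.004,0.067,0.3875,1.245,0.05,0.004,0.067,0.3875,1.245,0.05,0.004,0.067,0.3875,1.245,0.05,0.004,0.067,0.3875,1.245,0.05,0.004,0.067,0.3875,1.245,0.05,0.004,0.067,0.3875,1.245,0.05,0.004,0.067,0.3875,1.245,0.05,0.004,0.067,0.3875,1.245,0.05])

```text
time: 14.6
tool_pos: [0.5253, -0.2196, 0.2529]
ee_rot: [2.102, 0.238, -2.102]
wrist_force: [0.2, -0.1, -0.7]
opening: 0.729
```

```bash
python3 -c "
from h import *
go([.5257,-.2204,.255],-77.1)
s=sense();c=cam('side');w=cam('wrist')
cr=np.hstack([cv2.resize(c['img'][80:200,230:350],(400,400),interpolation=2),cv2.resize(w['img'],(400,300))[:, :] if 0 else cv2.copyMakeBorder(cv2.resize(w['img'],(400,300)),0,100,0,0,0)])
cv2.imwrite('pics/s9.png',cr[:,:,::-1])
hs=cv2.cvtColor(c['img'],cv2.COLOR_RGB2HSV);m=cv2.inRange(hs,(17,110,60),(35,255,255));m[:80]=0;m[200:]=0;m[:,:230]=0;m[:,350:]=0
N,l,st,ce=cv2.connectedComponentsWithStats(m)
for i in range(1,N):
  if st[i,4]>20:print(st[i],ce[i].round(1))
for z in(-.143,-.098,0): print('vertical pred',z,proj(c,s['tool_pos']+[0,0,z+.005]))
print('socket side',proj(c,[.5257,-.2204,.064]))
"
```

```text
shift [-0.0021  0.0009 -0.0002] turn 0.0009 heading -77.05 tool x [-0. -0. -1.] j6 0.74
[293 122  10  19 128] [298.6 130.8]
[285 152  16  10 138] [292.6 156.3]
vertical pred -0.143 [294.59297038 139.91151536]
vertical pred -0.098 [295.31302356 125.62951294]
vertical pred 0 [296.97924545  92.58058573]
socket side [293.85694033 155.30680163]
```

View pics/s9.png

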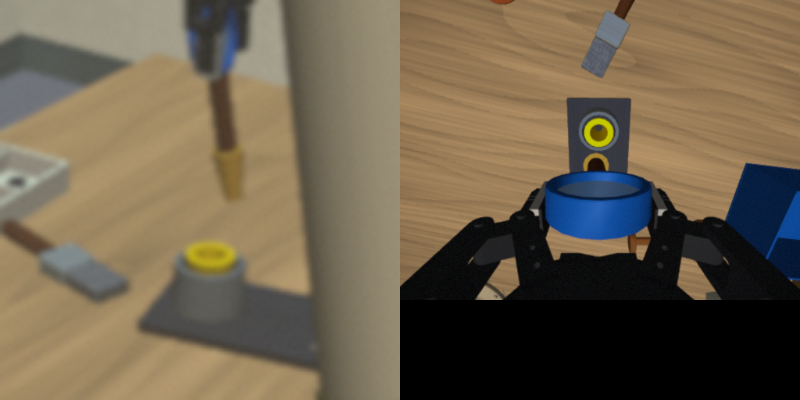

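The view shows the taper hanging just above the collar, leaning: tip at side pixel (300.8,139.4) against a vertical prediction of (294.6,139.9). I compute the offset along tool z.

```bash
python3 -c "
from h import *
s=sense();T=R.from_rotvec(s['ee_rot']).as_matrix();t=s['tool_pos'];y,z=T[:,1],T[:,2]
c=cam('side');w=cam('wrist')
def f(c,u,v):
  o,d=ray(c,u,v);p=o+d*(((t-o)@y)/(d@y));return ((p-t)@z*1000).round(1),(p[2]*1000).round(1)
print('tip',f(c,300.6,139.8),'centroid',f(c,298.6,130.8),'top',f(c,297.8,122.5),'handle top',f(c,230+217/3.333,80+75/3.333))
C=np.array([plane(w,599-400,131,.064)]) if 0 else None
hs=cv2.cvtColor(w['img'],cv2.COLOR_RGB2HSV);m=cv2.inRange(hs,(25,150,100),(35,255,255))
N,l,st,ce=cv2.connectedComponentsWithStats(m)
for i in range(1,N):
  if st[i,4]>100:
    (x,yy),r=cv2.minEnclosingCircle(np.argwhere(l==i)[:,::-1].astype(np.int32));P=plane(w,x,yy,.064);print(st[i],x,yy,r,P,'rel tool',(T.T@(P-t)).round(4),'rad',r/w['fx']*(w['xyz'][2]-.064))
# stand yaw from base corners in wrist view (dark base far edge)
m=cv2.inRange(hs,(0,0,20),(179,90,75));m[250:]=0;m[:,:200]=0;m[:,330:]=0;m[:100]=0
e=cv2.HoughLinesP(cv2.Canny(m,50,150),1,np.pi/720,20,minLineLength=25,maxLineGap=4)
for q in e[:,0][:8]: 
  a,b=plane(w,q[0],q[1],.012),plane(w,q[2],q[3],.012);print(q,np.degrees(np.arctan2(b[1]-a[1],b[0]-a[0])).round(1))
"
```

```text
tip (np.float64(18.0), np.float64(118.7)) centroid (np.float64(10.5), np.float64(145.7)) top (np.float64(6.8), np.float64(170.7)) handle top (np.float64(-4.1), np.float64(228.6))
[235 151  39  37 801] 253.98886108398438 169.49024963378906 19.151548385620117 [ 0.52845944 -0.21833502  0.064     ] rel tool [ 0.189  -0.0007 -0.0034] rad 0.022375398958988144
[215 183 216 212] -167.7
[244 125 273 125] -77.1
[292 165 294 126] 12.5
[218 124 243 124] -77.1
[270 188 274 161] 5.9
```

send_rows(steps=[0,-0.0007,-0.02,0,0.05,0,-0.0007,-0.02,0,0.05,0.02,-0.0007,-0.02,0,0.05,0.04,-0.0007,-0.02,0,0.05,0.052,-0.0007,-0.02,0,0.05,0.057,-0.0007,-0.02,0,0.05,0.06,-0.0007,-0.02,0,0.05,0.06,-0.0007,-0.02,0,0.05])

```text
time: 15.6
tool_pos: [0.5447, -0.2151, 0.1933]
ee_rot: [2.103, 0.237, -2.102]
wrist_force: [0.1, 0.3, -1.6]
opening: 0.726
```

```bash
cat > v.py <<'E'
from h import *
def look():
    s=sense();t=s['tool_pos'];T=R.from_rotvec(s['ee_rot']).as_matrix();C=np.array([.527,-.2195,t[2]])
    print('tcp rel collar (tool z,y)',((t-C)@T[:,2]).round(4),((t-C)@T[:,1]).round(4),'z',t[2].round(4),'F',s['wrist_force'].round(1),'open',(s['opening']*85.4).round(1),'t',s['time'])
    c=cam('side');hs=cv2.cvtColor(c['img'],cv2.COLOR_RGB2HSV)
    def f(u,v):
        o,d=ray(c,u,v);p=o+d*(((C-o)@T[:,1])/(d@T[:,1]));return ((p-C)@T[:,2]*1000).round(1),(p[2]*1000).round(1)
    for n,lo,hi in(('yellow/brass',(17,110,60),(35,255,255)),('yellow',(26,110,60),(35,255,255)),('handle',(3,80,15),(16,255,80))):
        m=cv2.inRange(hs,lo,hi);k=np.zeros_like(m);k[85:175,275:315]=m[85:175,275:315]
        N,l,st,ce=cv2.connectedComponentsWithStats(k)
        for i in range(1,N):
            if st[i,4]>25:
                p=np.argwhere(l==i);a,b=[p[p[:,0]==q].mean(0)[::-1] for q in(p[:,0].min()+1,p[:,0].max()-1)];print(n,st[i],'top',f(*a),'bot',f(*b))
look()
E
python3 v.py
```

```text
Traceback (most recent call last):
  File "v.py", line 14, in <module>
    look()
    ~~~~^^
  File "v.py", line 4, in look
    print('tcp rel collar (tool z,y)',((t-C)@T[:,2]).round(4),((t-C)@T[:,1]).round(4),'z',t[2].round(4),'F',s['wrist_force'].round(1),'open',(s['opening']*85.4).round(1),'t',s['time'])
                                                                                                                                             ^^^^^^^^^^^^^^^^^^^^^^^^^
AttributeError: 'float' object has no attribute 'round'
```

send_rows(steps=[0.004,0,0,0,0.05,0.008,0,0,0,0.05,0.012,0,0,0,0.05,0.012,0,0,0,0.05])

```text
time: 16.0
tool_pos: [0.5445, -0.2151, 0.1804]
ee_rot: [2.102, 0.237, -2.103]
wrist_force: [1.0, -0.8, -2.3]
opening: 0.727
```

```bash
sed -i "s/(s\['opening'\]\*85.4).round(1)/s['opening']*85.4/" v.py; python3 v.py
```

```text
tcp rel collar (tool z,y) -0.018 -0.0003 z 0.1804 F [ 1.  -0.8 -2.3] open 62.0595825870883 t 16.0
yellow/brass [285 145  16  17 196] top (np.float64(-9.4), np.float64(92.8)) bot (np.float64(-0.4), np.float64(48.1))
yellow [286 154  15   7  49] top (np.float64(-1.1), np.float64(64.8)) bot (np.float64(1.1), np.float64(51.8))
handle [287 128   4  18  39] top (np.float64(-21.6), np.float64(145.0)) bot (np.float64(-13.6), np.float64(98.5))
```

send_rows(steps=[0.001,0,0.004,0,0.05,0.003,0,0.008,0,0.05,0.005,0,0.012,0,0.05,0.006,0,0.015,0,0.05,0.007,0,0.018,0,0.05,0.007,0,0.018,0,0.05])

```text
time: 16.65
tool_pos: [0.5269, -0.2192, 0.174]
ee_rot: [2.103, 0.237, -2.102]
wrist_force: [3.6, -2.6, 1.1]
opening: 0.729
```

```bash
python3 v.py
```

```text
tcp rel collar (tool z,y) 0.0 -0.0003 z 0.174 F [ 3.6 -2.6  1.1] open 62.23617817428055 t 16.65
yellow/brass [285 147  16  15 175] top (np.float64(-3.6), np.float64(87.4)) bot (np.float64(-1.8), np.float64(47.7))
yellow [286 154  15   7  50] top (np.float64(-2.6), np.float64(64.4)) bot (np.float64(-0.4), np.float64(51.4))
handle [291 132   3  16  48] top (np.float64(-7.4), np.float64(135.1)) bot (np.float64(-5.5), np.float64(93.6))
```

send_rows(steps=[0.004,0,0.002,0,0.05,0.008,0,0.003,0,0.05,0.012,0,0.003,0,0.05,0.015,0,0.003,0,0.05,0.015,0,0.003,0,0.05])

```text
time: 17.2
tool_pos: [0.5241, -0.2201, 0.1585]
ee_rot: [2.102, 0.236, -2.102]
wrist_force: [3.6, -5.1, -2.0]
opening: 0.727
```

```bash
python3 v.py
```

```text
tcp rel collar (tool z,y) 0.003 -0.0 z 0.1585 F [ 3.6 -5.1 -2. ] open 62.04580565796264 t 17.2
yellow/brass [285 151  16  11 128] top (np.float64(-5.9), np.float64(73.7)) bot (np.float64(-0.3), np.float64(48.0))
yellow [286 155  15   6  44] top (np.float64(0.8), np.float64(61.8)) bot (np.float64(-0.5), np.float64(51.4))
handle [291 137   3  16  48] top (np.float64(-6.7), np.float64(119.3)) bot (np.float64(-4.8), np.float64(77.3))
```

send_rows(steps=[0.002,0.0015,-0.001,0,0.05,0.004,0.002,-0.001,0,0.05,0.006,0.002,-0.001,0,0.05,0.008,0.002,-0.001,0,0.05,0.008,0.002,-0.001,0,0.05])

```text
time: 17.75
tool_pos: [0.5254, -0.2212, 0.1508]
ee_rot: [2.102, 0.238, -2.103]
wrist_force: [-0.1, -0.6, 4.0]
opening: 0.726
```

```bash
python3 v.py
```

```text
tcp rel collar (tool z,y) 0.002 0.0013 z 0.1508 F [-0.1 -0.6  4. ] open 61.989867005647525 t 17.75
yellow/brass [285 154  16   9  97] top (np.float64(-4.2), np.float64(64.1)) bot (np.float64(-0.2), np.float64(44.8))
yellow [285 156  16   7  46] top (np.float64(0.5), np.float64(58.4)) bot (np.float64(-0.2), np.float64(44.8))
handle [291 139   3  16  48] top (np.float64(-6.4), np.float64(112.9)) bot (np.float64(-4.5), np.float64(70.7))
```

send_rows(steps=[0.002,0,0,0,0.05,0.004,0,0,0,0.05,0.006,0,0,0,0.05,0.006,0,0,0,0.05])

```text
time: 18.2
tool_pos: [0.5266, -0.2214, 0.1492]
ee_rot: [2.106, 0.235, -2.097]
wrist_force: [-6.9, 5.0, 34.9]
opening: 0.73
```

```bash
python3 v.py
```

```text
tcp rel collar (tool z,y) 0.0008 0.0017 z 0.1492 F [-6.9  5.  34.9] open 62.370619384472256 t 18.2
yellow/brass [285 155  16   8  95] top (np.float64(-3.7), np.float64(60.6)) bot (np.float64(0.2), np.float64(44.6))
yellow [285 156  16   7  48] top (np.float64(0.8), np.float64(58.3)) bot (np.float64(0.2), np.float64(44.6))
handle [291 140   3  16  46] top (np.float64(-6.1), np.float64(109.7)) bot (np.float64(-4.1), np.float64(67.3))
```

send_rows(steps=[0.002,0,0,0,0.05,0.002,0,0,0,0.05,-0.003,0,0,0,0.05,-0.004,0,0,0,0.05,-0.004,0,0,0,0.07,-0.004,0,0,0,0.085,-0.004,0,0,0,0.085,-0.004,0,0,0,0.085,-0.004,0,0,0,0.085,-0.05,0,0,0,0.085,-0.1,0,0,0,0.085,-0.12,0,0,0,0.085,-0.12,0,0,0,0.085])

```text
time: 19.55
tool_pos: [0.5263, -0.2218, 0.2681]
ee_rot: [2.106, 0.233, -2.096]
wrist_force: [-0.1, -0.5, -0.8]
opening: 0.993
```

```bash
python3 v.py; python3 -c "
from h import *
s=sense()
c=cam('side');w=cam('wrist');t=cam('top')
a=cv2.resize(c['img'][80:190,240:350],(400,400),interpolation=2);b=cv2.resize(w['img'],(400,300));d=cv2.resize(t['img'][150:250,270:403],(400,300),interpolation=2)
cv2.imwrite('pics/f.png',np.hstack([a,np.vstack([b[:,:],np.zeros((100,400,3),np.uint8)])])[:,:,::-1])
print('pred lens side',proj(c,[.527,-.2205,.158]),'tip top', proj(c,[.527,-.2205,.19]),proj(c,[.527,-.2205,.056]))
hs=cv2.cvtColor(c['img'],cv2.COLOR_RGB2HSV);m=cv2.inRange(hs,(100,90,40),(130,255,255));m[:80]=0;m[190:]=0;m[:,:270]=0;m[:,320:]=0
print(cv2.minAreaRect(np.argwhere(m)[:,::-1].astype(np.int32)))
"
```

```text
tcp rel collar (tool z,y) 0.0012 0.0021 z 0.2681 F [-0.1 -0.5 -0.8] open 84.7897803256298 t 19.55
yellow/brass [285 155  16   8  90] top (np.float64(-4.4), np.float64(60.1)) bot (np.float64(0.5), np.float64(44.2))
yellow [285 156  16   7  46] top (np.float64(-1.7), np.float64(57.3)) bot (np.float64(0.5), np.float64(44.2))
handle [291 138   5  19  54] top (np.float64(-0.0), np.float64(117.0)) bot (np.float64(-0.5), np.float64(64.3))
pred lens side [294.96414013 125.99696058] tip top [295.48714927 115.53427408] [293.38674902 157.552334  ]
((294.0, 126.0), (20.0, 10.0), 90.0)
```

View pics/f.png

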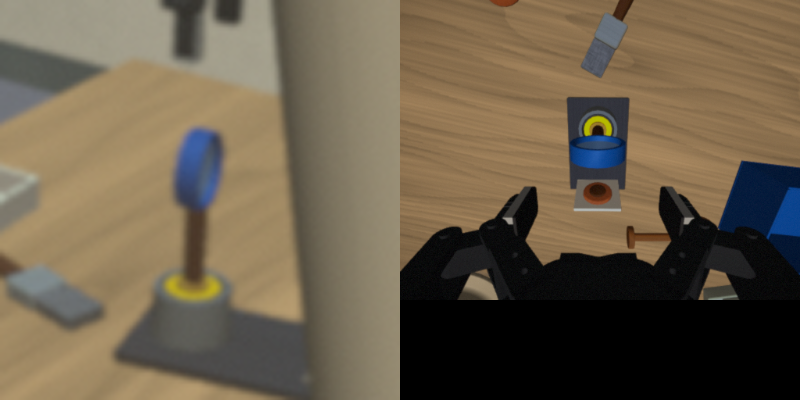

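```bash
python3 -c "
from h import *
close_job()"
```

```text
the job is handed in; nothing more can be done
```

The magnifier stands upright in the viewing stand, lens square to the fossil. Its taper is seated and the collar looks flush with the housing. I handed the job in at about 19.6 s, with the gripper open and clear.

**Steps:** I lifted it by the handle and lowered it onto the upper saddle, which tipped it to about 45°. I let go with the taper at the foot stop. I then took it by the lens rim, turned it upright against the foot, and carried it to the collar. There I straightened a 10° lean in the mouth and pushed down.

**Last checks:**
- **Push:** the wrist force reached 35 N at the last reading, against the 6 N that moves the collar. I pushed 2 mm further after that reading, without reading the force there, then backed off and released.
- **Seating:** after release, the lens centre in the side view was at pixel row 126, matching the row predicted for full seating. The yellow collar top measured about 57 mm (about 64 mm before pushing), with brass showing up to about 60 mm.
- **Lean:** the handle measured upright to within 1 mm over 50 mm.
- **Facing:** I set the jaws to the stand's direction, and base edges in the wrist view agreed with that to within about 0.5°.

**Disagreements:** the top and wrist views put the collar about 3 mm apart, so I used a point between them and corrected by force. The rest's axis turned out about 4 mm off my first estimate. The 1 mm difference between 57 mm and the true flush height of 56 mm is within the camera error. I did not check flushness any other way.

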